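Clear the jig and clamp the tube

ROBOT

A 6-joint arm with a two-finger parallel gripper is mounted at the origin on the work surface. World frame = base frame: x ahead of the robot, y to its left, z up, the work surface at z = 0. Lengths are in m, angles in degrees, forces in N, time in s.
With the tool pointing down it reaches from about 0.4 to 0.825 m from the base axis. Payload 7 kg.
Tool frame: the origin (TCP) lies midway between the tips of the shut fingers; the grasp point (between the pads) lies 19 mm behind it (r.grip_depth is the distance from the TCP to the grasp point, in m); z points along the fingers, y is the line along which they close (so a half turn about z gives the same grasp; the last joint's range is limited). The gripper opens to 88 mm and grips with 3 to 60 N. Pads are 19 mm wide; open, the fingers measure 130 mm over their backs; the gripper's body (78 mm by 193 mm) begins 47 mm behind the grasp point.
Start: joints at [16.507, 20.546, 0.682, 0, -70.136, -16.507], TCP at [0.675, -0, 0.227] pointing down, gripper open.
Joint ranges: [-176.03, 176.03], [-82.01, 121.73], [-58.28, 71.71], [-173.87, 95.51], [-174.79, -0.11], [-173.66, 173.66]. Speed limits (degrees/s): [136.94, 136.94, 172.46, 180, 180, 180].

INTERFACE

Orientations are given as [roll, pitch, yaw] about the fixed x, y, z axes, in that order (R = Rz(yaw) Ry(pitch) Rx(roll)).
In Python, from plant import r, capture, close_job, search_frame, outline_of gives the robot as it stands.
- The arm moves only by the shell command python3 -m creep 'ROWS' [FORCE]. ROWS is JSON, a list of rows, each a list of 7 numbers: the finger opening in mm, from 0 to 87.6, then the shift along the world's x, y, z in units of 25 mm (1.0 is 25 mm), then the turn, a rotation vector about the world's x, y, z in degrees. In form: [[hand, x, y, z, ax, ay, az], ...]. A call has 1 to 8 rows; each row shifts and turns the commanded pose from where the row before left it; what a row does not reach is not made up. A row lasts 1/12 s, in which the tool goes at most 41.7 mm and 7.16 degrees, less where a joint would pass 70% of its speed; a pose out of reach is approached as far as the arm can. A call is refused whole if a number of a shift passes 1 or a number of a turn 7.16, either way. A call with a gripper value outside its range is refused whole. The fingers move at their own pace and stop on an object; FORCE is the grip in N (left out, the last holds). Time passes only in rows, so rows that do not move let the fingers close. It gives the time, the measured TCP pose, the force, the opening and the grip force at its end, in the units of the state.
- r.get_state(): the state, without advancing time (a new reading comes with each control period).
- capture(name): name is "scene" or "side" or "wrist"; returns a dict with "frame" (384x512x3 uint8, red, green, blue), "K" (3x3 intrinsics, pixels), "origin" and "rotation" of the camera in the world. Camera axes: x right, y down, z forward; pixel columns grow to the right and rows downward; lengths in m; the calibration is good to about 2 mm. A picture is of the moment at which its call begins. There is no depth.
- close_job(): hands the job in; it is judged then, once.
Trained networks look in a picture, given as the dict that the camera call returned (one of the last four; its "shot" number tells which), for a name from the list of things; names that differ only in an ending like _2 or _b are one class to them, and where a whole thing is asked for, a point or a joint stands for the part that bears it (a point fixed in the world has none). Each returns a list of dicts, best first, with "conf" (0 to 1); they miss things now and then, are a little off and sometimes report something else, mostly with a low value. They report only what shows in the picture. A call takes as long as a camera call.
- search_frame(picture, target): "bbox" ([left, top, right, bottom] in pixels, round what is visible of it).
- outline_of(picture, target): "region" (384x512 bool, what is visible of it) and "bbox" ([left, top, right, bottom] in pixels, round what is visible of it).
The state is a dict: "time_s": time; "joints": joint angles; "qd": joint speeds; "joint_torque": joint torques, N m; "tcp_pos": TCP position; "eef_rot": TCP orientation; "contact_force": force on the tool from outside, world axes, zero at the start; "moment": the same for the moment, N m; "gripper_width": finger opening in m; "gripper_force": force on a finger pad.
Only numpy, scipy, OpenCV 4.12 (cv2) and the standard library are available. Lean on these libraries where they do the work, as an engineer would, in place of code of your own. Each camera call takes 0.05 s, during which the arm holds its last target. There are 200 camera calls.

TASK

A square-tube offcut has been left in the sloping tacking jig, between the sliding jaw and the round tube. Take the offcut out and put it in the deep, empty scrap bin, then slide the jaw along so that it pushes the round tube up against the end stop, and press the jaw firmly (15 to 25 N) so that it leaves the tube clamped tight against the stop, still lying along the jig's ledge. Leave the spray can, jar, angle iron and aluminium bar beyond the jig where they are.

Things in the scene. Friction and masses are not known exactly. Their poses are not given: they have to be found in the camera images.
- jig: Steel tacking jig fixed on the bench on blue feet: a flat bed 360 mm long (along its y), 100 mm wide, sloping 35 degrees down towards its -x side (the robot's). Origin: on the bench under the bed's middle; z up. In this frame the bed's normal is (-0.574, 0, 0.819), up-slope is (0.819, 0, 0.574). At the low edge a ledge, 10 mm high above the bed, holds tube and offcut; the high edge is open.
- bed_mid (a point): Middle of the bed's surface, 85 mm above the bench. The ledge's inner face is 45 mm down-slope of it. The end stop, a dark steel block 56 mm wide, 20 thick, 47 high above the bed, is locked near the +y end: its face is 115 to 150 mm from this point along the jig's y, differs every time and is not measured: feel for it.
- jaw: Grey sliding block with a sprung steel pad in front. Origin: front face of the pad unsprung, on the tube's axis, 21 mm above the bed; x up-slope, y along jig, z bed normal. Block: 56 mm wide (middle 11 mm up-slope of origin), 52 high above bed, y -42 to -16 mm. Pad yields 10 mm at 2 N/mm. Slides to jig +y up to 190 mm, stiffly (6 N plus 0.1 N per mm/s); stays put. Push its back face.
- tube: Round bright steel tube, 42 mm in diameter, 100 mm long, about 0.22 kg, lying in the jig along its y, on the bed and against the ledge. Origin: its middle; its y is its axis. It begins 10 to 65 mm short of the stop and slides easily when the jaw pushes its end (under 3 N).
- offcut: Obstacle: dark steel square-tube offcut, 55 x 55 mm in section, 70 mm long, about 0.35 kg, in the jig between jaw and tube, its length (its y) along the jig, flat on the bed and against the ledge, so its sides are tilted 35 degrees. Origin: its centre; x up-slope, z along the bed's normal. Little room at its ends: grip it across x, the tool along the bed's normal.
- scrap_bin: Deep empty blue open bin, fixed on the bench beside the jig (either side), outside 220 (its x) x 160 (its y) x 75 mm high, walls and floor 4 mm. Origin: centre of its underside.
- tray: Shallow blue tray full of tubes on the jig's other side, 220 x 160 x 45 mm, fixed. Not for scrap. Origin: centre of its underside.
- spray: Upright spray can, 56 mm in diameter, 170 mm high, to be left alone. Origin: centre of its base.
- jar: Jar 72 mm in diameter and 100 mm high, to be left alone. Origin: centre of its base.
- angle: Piece of angle iron 140 mm long (its x), 40 mm wide and 40 mm high, lying along y beyond the jig, to be left alone. Origin: middle of its underside.
- billet: Aluminium bar 100 (its x) x 35 x 35 mm beyond the jig, to be left alone. Origin: middle of its underside.

How it is judged:
By the outcome, as a careful person would: the job done as asked, in the order asked, and still so for the second after the job is handed in, with the robot touching nothing.
It also fails if it takes over 61 s, if anything falls off the work surface, if the arm or the gripper's body presses on something with over 40 N, if the wrist force passes 120 N, or if a joint passes its speed limit or range.

## Working session

There is one attempt and no reset: what is moved stays moved. The work goes in short steps, Python scripts to look and compute and a shell command to move; the robot and the scene stay as the last step left them, time stands still between calls to the robot, and variables do not carry over. Pictures are saved under pics/ and viewed, at most 10 in all, crops included, and the job is handed in when it is done.

```bash
ls; mkdir -p pics
python3 - <<'E'
from plant import r, capture, search_frame, outline_of
import cv2,numpy as np
s=r.get_state();print(s)
for n in ["scene","side"]:
    c=capture(n);cv2.imwrite(f"pics/{n}0.png",c["frame"][:,:,::-1])
    print(n,c["K"].tolist(),c["origin"],np.array(c["rotation"]).round(4).tolist())
    for t in ["jig","jaw","tube","offcut","scrap_bin","tray","spray","jar","angle","billet"]:
        print(t,[(np.round(d["bbox"],1).tolist(),round(d["conf"],2)) for d in search_frame(c,t)[:2]])
E
```

```text
pics
{'time_s': 0.0, 'joints': array([ 1.65094629e+01,  2.05920686e+01,  6.35435543e-01, -2.10490098e-02,
       -7.01359805e+01, -1.65071472e+01]), 'qd': array([ 0.03701489,  0.0624778 , -0.07773193,  0.08762966,  0.06782216,
       -0.00503447]), 'joint_torque': array([-8.00930356e-04, -5.82726967e+01,  2.93058443e+01,  6.99745238e+00,
        6.93249181e-03, -2.06530804e-04]), 'tcp_pos': array([6.74521358e-01, 1.23715315e-05, 2.25625239e-01]), 'eef_rot': array([ 1.79905581e+02, -7.34551170e-03, -9.00048464e+01]), 'contact_force': array([-0.257208  , -0.69169507,  0.62207294]), 'moment': array([-0.01628465,  0.02816654, -0.00771348]), 'gripper_force': 0.0, 'gripper_width': 0.0874926888616248}
scene [[373.0574501377327, 0.0, 253.820104800165], [0.0, 373.0574501377327, 193.76966898377714], [0.0, 0.0, 1.0]] [ 1.00325086 -0.29980205  0.87747941] [-147.1235, -0.4132, 55.6604]
jig [([174.1, 156.6, 264.1, 217.0], 0.75)]
jaw [([178.7, 167.5, 203.7, 187.6], 0.8), ([277.7, 208.2, 320.8, 245.4], 0.43)]
tube [([232.9, 141.4, 251.0, 166.5], 0.6)]
offcut [([198.2, 144.1, 233.6, 183.5], 0.56)]
sc
[... 279 characters left out ...]
47.13074799397714, 0.0, 249.77760236437484], [0.0, 447.13074799397714, 190.16883060145028], [0.0, 0.0, 1.0]] [ 0.16741638 -0.95449196  0.99133173] [-130.7738, 0.8531, -24.9823]
jig [([183.5, 159.1, 251.3, 250.1], 0.82)]
jaw [([206.6, 213.1, 238.1, 240.3], 0.79)]
tube [([188.6, 179.7, 204.7, 202.4], 0.49)]
offcut [([192.3, 193.1, 228.1, 226.0], 0.83), ([180.5, 161.1, 251.2, 250.0], 0.37)]
scrap_bin [([147.5, 122.8, 223.0, 175.2], 0.7)]
tray [([222.0, 274.0, 324.3, 366.7], 0.63)]
spray [([229.5, 123.8, 247.7, 165.7], 0.91), ([207.1, 213.4, 235.9, 243.0], 0.29)]
jar []
angle [([250.7, 176.0, 290.6, 198.7], 0.56)]
billet [([278.6, 210.0, 314.9, 234.1], 0.96), ([246.8, 175.5, 288.7, 197.4], 0.2)]
```

Run:
```python
import cv2
a=cv2.imread("pics/scene0.png")[80:305,120:420];b=cv2.imread("pics/side0.png")[110:335,110:350]
cv2.imwrite("pics/a1.png",cv2.resize(a,(800,600),interpolation=cv2.INTER_CUBIC));cv2.imwrite("pics/b1.png",cv2.resize(b,(640,600),interpolation=cv2.INTER_CUBIC))
```

```text
(no output)
```

View pics/a1.png

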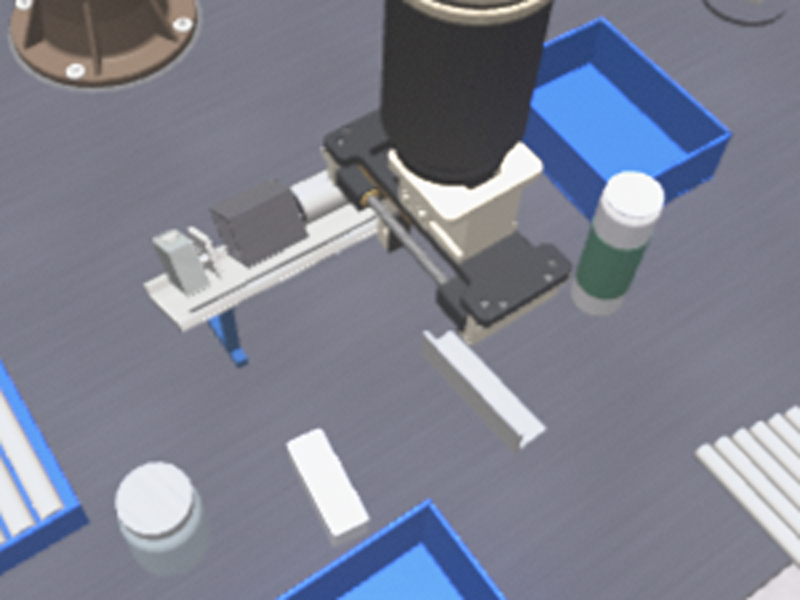

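View pics/b1.png

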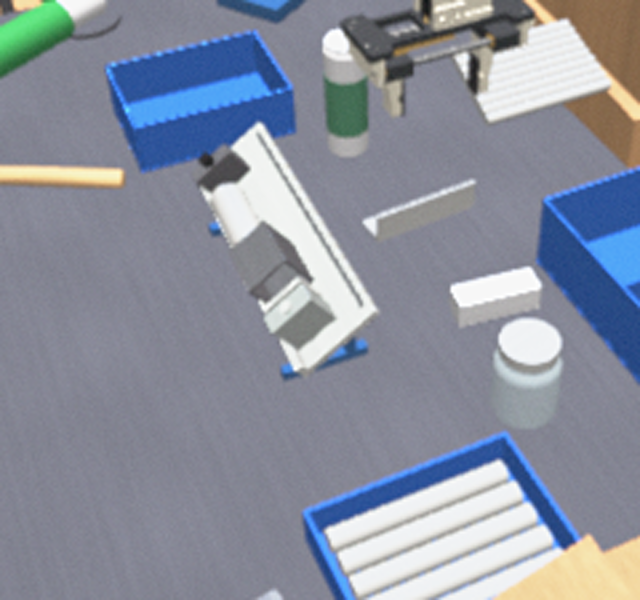

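The jig lies under the arm's left. Offcut (scene crop ~258,222) sits between the jaw (180,262) and the tube. The empty bin is beyond the jig's +y end, the tube tray beyond its -y end, and a second blue bin lies farther out. Next I fit the poses.

```bash
cat > h.py <<'E'
import numpy as np
from scipy.spatial.transform import Rotation as Ro
from scipy.optimize import least_squares
N=np.array([-.5736,0,.8192]);U=np.array([.8192,0,.5736]);Y=np.array([0,1.,0]);M=np.array([0,0,.085])
def proj(c,P):
    q=(np.atleast_2d(P)-c["origin"])@Ro.from_euler("xyz",c["rotation"],degrees=True).as_matrix() if np.ndim(c["rotation"])==1 else (np.atleast_2d(P)-c["origin"])@np.array(c["rotation"])
    return (q[:,:2]/q[:,2:])@np.diag([c["K"][0][0],c["K"][1][1]])+[c["K"][0][2],c["K"][1][2]]
def jp(u,y,n): return M+u*U+y*Y+n*N
def toW(p,P): return np.array([p[0],p[1],0])+np.atleast_2d(P)@Ro.from_euler("z",p[2],degrees=True).as_matrix().T
E
python3 - <<'E'
from h import *
from plant import capture,outline_of
import cv2
S=capture("scene");D=capture("side")
obs=[(D,jp(.05,.18,0),(207.5,156.1)),(D,jp(.05,-.18,0),(251.4,226.3)),(D,jp(-.05,-.18,.0),(223.6,249.9)),
(S,jp(-.05,-.18,.005),(174.4,188.7)),(S,jp(.05,-.18,0),(188.6,203))]
f=lambda p:np.concatenate([(proj(c,toW(p,P))[0]-o) for c,P,o in obs])
best=min((least_squares(f,[.6,.1,y]) for y in(-30,0,30)),key=lambda s:s.cost)
print("jig",best.x.round(4),best.fun.round(1))
p=best.x
# y along jig of jaw/offcut/tube by mask centroid fits
def boxc(u0,u1,y0,y1,n0,n1): return np.array([jp(u,y,n) for u in(u0,u1) for y in(y0,y1) for n in(n0,n1)])
dims={"offcut":(-.045,.010,-.035,.035,0,.055),"tube":(-.045,-.003,-.05,.05,0,.042),"jaw":(-.041,.015,-.042,-.016,0,.052)}
for t,b in dims.items():
  for nm,c in(("scene",S),("side",D)):
    o=outline_of(c,t)
    if not o: print(t,nm,"none");continue
    bb=np.array(o[0]["bbox"])
    def g(y):
        q=proj(c,toW(p,boxc(b[0],b[1],b[2]+y[0],b[3]+y[0],b[4],b[5])));return np.r_[q.min(0),q.max(0)]-bb
    s=least_squares(g,[0.],loss="soft_l1");print(t,nm,o[0]["conf"],s.x.round(4),g(s.x).round(1))
# bin
bb=[np.array(outline_of(c,"scrap_bin")[0]["bbox"]) for c in(S,D)]
c8=np.array([[x,y,z] for x in(-.11,.11) for y in(-.08,.08) for z in(0,.075)])
def g(v):
    r=[]
    for c,b in zip((S,D),bb):
        q=proj(c,toW(v,c8));r.append(np.r_[q.min(0),q.max(0)]-b)
    return np.concatenate(r)
for y0 in(p[2],p[2]+20,p[2]-20):
    s=least_squares(g,[p[0],p[1]+.3,y0],loss="soft_l1");print("bin",s.x.round(3),s.fun.round(1),s.cost)
for t,c,h in(("spray",D,.17),("angle",S,.04),):pass
for u,y in((0,0),(0,.18),(0,-.18)): print(toW(p,jp(u,y,0)).round(3))
E
```

```text
jig [ 0.4893  0.0177 -1.0876] [-0.3 -1.   0.1 -0.9  1.2 -1.2  0.1  0.5 -2.  -1.4]
offcut scene 0.92 [-0.0554] [-0.  -0.7 -0.9 -1.2]
offcut side 0.74 [-0.0569] [ 2.6 -2.2 -0.8  1.1]
tube scene 0.65 [0.0254] [-10.1  -4.4  11.9   1.2]
tube side 0.84 [0.083] [ -7.9 -12.7   3.8   1.4]
jaw scene 0.89 [-0.1085] [ 1.7 -0.1 -0.4  3.7]
jaw side 0.74 [-0.108] [ 2.7 -0.7  4.  -0.6]
bin [ 0.507  0.393 -7.741] [-7.6 -5.6 -0.   1.3  1.4 -1.5 -0.7 -3. ] 15.885058761012445
bin [ 0.517  0.399 36.821] [-4.3  0.2  0.  -3.6  0.5 -6.2  0.9 -0.6] 12.038246692144115
bin [  0.518   0.395 -20.33 ] [-0.2 -2.  -0.4  1.3  5.3  0.2 -1.8 -7.7] 14.192913460137955
[[0.489 0.018 0.085]]
[[0.493 0.198 0.085]]
[[ 0.486 -0.162  0.085]]
```

Run:
```python
from h import *
from plant import capture
S=capture("scene");D=capture("side")
R=lambda x,y:np.array([x,y,.075])
x,y=.11,.08
o=[(S,(345,86.7)),(S,(393.7,130)),(D,(150.1,135.5)),(D,(206.7,122.4)),(D,(219.9,144.5)),(D,(160.6,155.8))]
best=None
for lab in([(x,1)]):
  # side: corners in order round the rim; try both phase
  for ring in([(-x,y),(x,y),(x,-y),(-x,-y)],[(-x,-y),(-x,y),(x,y),(x,-y)]):
    for k in range(4):
      def f(p):
        q=[proj(D,toW(p,R(*ring[i])))[0]-o[2+i][1] for i in range(4)]
        return np.concatenate(q+[proj(S,toW(p,R(*ring[k])))[0]-o[1][1]])
      for y0 in(-30,30):
        s=least_squares(f,[.51,.39,y0])
        if best is None or s.cost<best[0]: best=(s.cost,s.x.round(3),s.fun.round(1),ring)
print(best)
def cast(c,px,z):
    A=Ro.from_euler("xyz",c["rotation"],degrees=True).as_matrix()
    d=A@np.linalg.solve(np.array(c["K"]),[*px,1]);return c["origin"]+d*(z-c["origin"][2])/d[2]
print("spray",cast(D,(239.4,164),0),cast(S,(357,150),.17))
print("jar",cast(S,(178,267),.1))
p=[.4893,.0177,-1.09]
for n in(.12,.03,.015): print(n,toW(p,jp(-.0175,-.056,n)).round(4))
```

```text
(np.float64(5.190118541686331), array([ 0.512,  0.379, -2.782]), array([-0.3, -1.4, -0.2, -1.1,  0.5, -1.2, -0.6,  2.1, -0.3,  0.8]), [(-0.11, 0.08), (0.11, 0.08), (0.11, -0.08), (-0.11, -0.08)])
spray [ 6.67247305e-01  2.42775637e-01 -1.11022302e-16] [0.66473565 0.24376368 0.17      ]
jar [ 0.65637132 -0.25794021  0.1       ]
0.12 [[ 0.4051 -0.0367  0.1733]]
0.03 [[ 0.4567 -0.0377  0.0995]]
0.015 [[ 0.4653 -0.0379  0.0872]]
```

```bash
python3 -m creep '[[87,-1,-0.15,0,-0.13,-7,-0.2],[87,-1,-0.15,0,-0.13,-7,-0.2],[87,-1,-0.15,0,-0.13,-7,-0.2],[87,-1,-0.15,0,-0.13,-7,-0.2],[87,-1,-0.15,0,-0.13,-7,-0.3],[87,-1,-0.15,-0.3,0,0,0],[87,-1,-0.15,-0.3,0,0,0],[87,-1,-0.15,-0.3,0,0,0]]'; python3 -m creep '[[87,-1,-0.15,-0.3,0,0,0],[87,-1,-0.15,-0.5,0,0,0],[87,-0.8,0,-0.4,0,0,0],[87,0,0,0,0,0,0],[87,0,0,0,0,0,0]]'
python3 - <<'E'
from plant import r,capture
import cv2
s=r.get_state();print(s["joints"].round(1),s["tcp_pos"],s["eef_rot"])
f=[cv2.resize(capture(n)["frame"][:,:,::-1],(400,300)) for n in("wrist","scene")]
cv2.imwrite("pics/w1.png",cv2.hconcat(f))
E
```

```text
time_s: 2.37
tcp_pos: [0.5046, -0.0401, 0.2093]
eef_rot: [-151.0, -1.5, -92.2]
contact_force: [-0.5, 0.1, -0.8]
gripper_width: 0.0868
gripper_force: 0.0
time_s: 2.78
tcp_pos: [0.4498, -0.0539, 0.2044]
eef_rot: [-153.0, -0.5, -91.7]
contact_force: [1.3, 1.0, 0.0]
gripper_width: 0.0872
gripper_force: 0.0
[ 27.5 -18.2 -58.2  28.1 -29.1 -51.3] [ 0.44977604 -0.05391398  0.20438959] [-152.97831841   -0.51770512  -91.66963273]
```

View pics/w1.png

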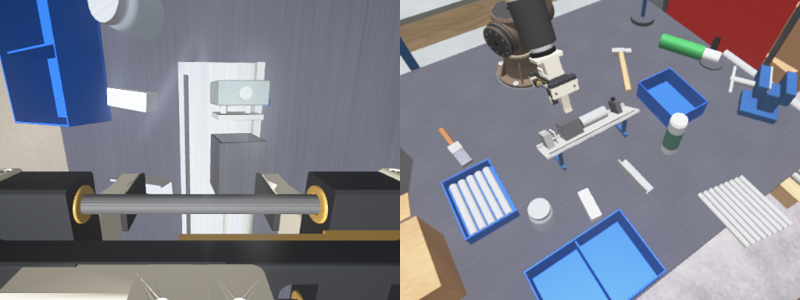

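```bash
python3 - <<'E'
from plant import r
print([a for a in dir(r) if not a.startswith("__")])
E
python3 -m creep '[[87,0.5,0.5,-1,0,-2,0],[87,0.5,0,-1,0,-2,0],[87,0.2,0,-1,0,-2,0],[87,0,0,0,0,-2,0],[87,0,0,0,0,0,0],[87,0,0,0,0,0,0]]'; python3 -c "
from plant import r;s=r.get_state();print(s['joints'].round(2),s['tcp_pos'].round(4),s['eef_rot'].round(2))"
```

```text
['Unreachable', 'get_state', 'grip_depth']
time_s: 3.38
tcp_pos: [0.507, -0.0639, 0.1793]
eef_rot: [-150.1, 2.1, -90.3]
contact_force: [-0.4, 0.8, -0.3]
gripper_width: 0.0868
gripper_force: 0.0
[ 17.05  -9.13 -58.22  30.74 -13.45 -46.18] [ 0.507  -0.0639  0.1793] [-150.05    2.08  -90.3 ]
```

```bash
L='from plant import r;s=r.get_state();open("log.txt","a").write(repr([s["joints"].tolist(),s["tcp_pos"].tolist(),s["eef_rot"].tolist()])+"\n")'
python3 -c "$L"
python3 -m creep '[[87,0,0,1,5,5,0],[87,0,0,1,5,5,0],[87,0,0,1,5,5,7],[87,0,0,1,0,5,7],[87,0,1,0,0,0,7],[87,0,1,0,0,0,0],[87,0,0,0,0,0,0],[87,0,0,0,0,0,0]]' >/dev/null; python3 -c "$L"
python3 -m creep '[[87,1,0,1,-7,0,0],[87,1,0,1,-7,0,0],[87,1,0,1,-7,0,-7],[87,1,0,0,-7,0,-7],[87,0,-1,0,-7,0,-7],[87,0,-1,0,0,0,0],[87,0,0,0,0,0,0],[87,0,0,0,0,0,0]]' >/dev/null; python3 -c "$L"
python3 -m creep '[[87,0,-1,0,7,7,0],[87,0,-1,-1,7,7,0],[87,0,-1,-1,7,7,0],[87,1,-1,-1,7,0,0],[87,1,-1,0,0,0,0],[87,1,-1,0,0,0,0],[87,0,0,0,0,0,0],[87,0,0,0,0,0,0]]' >/dev/null; python3 -c "$L"
cat > kin.py <<'E'
import numpy as np
from scipy.optimize import least_squares
from scipy.spatial.transform import Rotation as Ro
DG=np.pi/180
AX=np.array([[0,0,1],[0,1,0],[0,-1,0],[-1,0,0],[0,-1,0],[-1,0,0.]])
Rs=Ro.from_euler("xyz",[180,0,-90],degrees=True)
R0=Ro.from_euler("y",-90,degrees=True)*Rs
def fk(v,q,ax=AX):
    # v: shoulder x,z ; elbow dx,dz ; wrist dx,dy,dz ; tool offset x,y,z
    R=Ro.identity();p=np.zeros(3)
    off=[np.zeros(3),[v[0],0,v[1]],[v[2],0,v[3]],[0,0,0],[v[4],v[5],v[6]],[0,0,0]]
    for i in range(6):
        p=p+R.apply(off[i]);R=R*Ro.from_rotvec(ax[i]*q[i]*DG)
    return p+R.apply([v[7],v[8],v[9]]),R*R0
E
python3 - <<'E'
from kin import *
D=[eval(l) for l in open("log.txt")]
D.append(([16.507,20.546,.682,0,-70.136,-16.507],[.675,0,.227],[180,0,-90]))
D.append(([27.5,-18.2,-58.2,28.1,-29.1,-51.3],[.4498,-.0539,.2044],[-152.98,-.52,-91.67]))
for s4 in(1,-1):
    ax=AX.copy();ax[3]*=s4
    print(s4,[round((fk(np.zeros(10),q,ax)[1].inv()*Ro.from_euler("xyz",e,degrees=True)).magnitude()/DG,2) for q,p,e in D])
    f=lambda v:np.concatenate([fk(v,q,ax)[0]-p for q,p,e in D]+[v*1e-4])
    s=least_squares(f,[0,.2,0,.5,.5,.15,0,.3,0,0]);print(s.x.round(4),(s.fun*1e3).round(1)[:18])
for d in D:print(np.round(d[0],1),np.round(d[1],3))
E
```

```text
1 [0.0, 0.0, 0.0, 0.0, 0.0, 0.08]
[ 1.200e-03  1.985e-01 -8.000e-04  6.018e-01  4.632e-01 -1.917e-01
  1.000e-04  3.782e-01 -1.000e-04 -2.000e-04] [ 0.   0.1 -0.2 -0.   0.  -0.1 -0.1  0.   0.   0.1 -0.   0.2 -0.   0.1
 -0.2  0.1 -0.2  0.2]
-1 [61.49, 7.77, 70.57, 7.88, 0.0, 56.22]
[ 1.0217 -0.8507 -0.0422  0.3843 -0.5046 -0.0168  0.3131 -0.2684 -0.1838
 -0.0505] [ 19.2  14.9  34.5 -16.7   3.   30.   -0.9 -11.2 -85.    2.9 -22.7  -0.4
  -2.7  12.9  31.3 -23.3  29.7 -10.3]
[ 17.1  -9.1 -58.2  30.7 -13.5 -46.2] [ 0.507 -0.064  0.179]
[ 14.   -6.2 -31.3  -3.9 -44.   -2.6] [ 0.512 -0.052  0.236]
[ 23.6   3.8 -29.7  35.3 -57.  -44.9] [ 0.61  -0.104  0.307]
[ -2.8  23.5   4.2   3.9 -68.7   0.6] [ 0.684 -0.249  0.233]
[ 16.5  20.5   0.7   0.  -70.1 -16.5] [0.675 0.    0.227]
[ 27.5 -18.2 -58.2  28.1 -29.1 -51.3] [ 0.45  -0.054  0.204]
```

```bash
cat >> kin.py <<'E'
V=np.array([0,.199,0,.602,.463,-.1917,0,.3782,0,0])
LO=np.array([-176,-82,-58.2,-173.8,-174.7,-.2+0-173.4]);LO[5]=-173.6;HI=np.array([176,121.7,71.7,95.5,-.2,173.6])
def ik(p,R,q0=None,n=40,seed=0):
    g=np.random.default_rng(seed);out=[]
    for k in range(n):
        s=np.clip(q0,LO+.01,HI-.01) if q0 is not None and k==0 else g.uniform(LO,HI)
        def f(q):
            pp,RR=fk(V,q);return np.r_[(pp-p)*5,(RR.inv()*R).as_rotvec()]
        o=least_squares(f,s,bounds=(LO,HI),xtol=1e-10,max_nfev=60)
        if o.cost<1e-7 and not any(np.abs(o.x-x).max()<1 for x in out): out.append(o.x)
        if q0 is not None and out and k==0: break
    return out
JIG=[.4893,.0177,-1.09]
def toolR(tilt=35,side=0,flip=0,extra=0):
    # tool z = -normal, y along -upslope(flip0); side: turn about upslope; 
    Z=Ro.from_euler("z",JIG[2],degrees=True)
    u=Z.apply([.8192,0,.5736]);yj=Z.apply([0,1,0])
    R=Ro.from_rotvec(-tilt*DG*yj)*Z*Rs
    return Ro.from_rotvec(side*DG*u)*R*Ro.from_euler("z",flip+extra,degrees=True)
E
python3 - <<'E'
from kin import *
from h import toW,jp
for nm,u,y,n in(("grasp",-.0175,-.056,.015),("pre",-.0175,-.056,.07),("lift",-.0175,-.056,.12)):
  for side in(-25,-12,0,12,25):
   for fl in(0,180):
    P=toW(JIG,jp(u,y,n))[0]
    for q in ik(P,toolR(35,side,fl),n=14): print(nm,side,fl,q.round(0))
E
```

```text
grasp 12 0 [ 11.  -1. -48. -35.  -9.  25.]
grasp 12 180 [  11.   -1.  -48.  -35.   -9. -155.]
grasp 25 0 [-19.   7. -34. -60. -41.  71.]
grasp 25 180 [ -19.    7.  -34.  -60.  -41. -109.]
pre 25 0 [-18.  -1. -35. -54. -43.  61.]
pre 25 180 [ -18.   -1.  -35.  -54.  -43. -119.]
lift 25 0 [-16.  -9. -36. -49. -47.  53.]
lift 25 180 [ -16.   -9.  -36.  -49.  -47. -127.]
```

```bash
cat >> kin.py <<'E'
from h import toW,jp
def P(u,y,n): return toW(JIG,jp(u,y,n))[0]
def seg(p,R,p2,R2,q,v=1.0):
    """print rows for the straight move and check IK along it; v: units/row"""
    d=(p2-p)/.025;w=(R2*R.inv()).as_rotvec()/DG
    n=int(max(1,np.ceil(np.abs(d).max()/v-.02),np.ceil(np.abs(w).max()/7.1-.02)))
    for k in range(1,n+1):
        s=ik(p+(p2-p)*k/n,Ro.from_rotvec(w*DG*k/n)*R,q,n=1)
        if not s: print("  FAIL at",k,"of",n);break
        if np.abs(s[0]-q).max()>12: print("  fast",k,(s[0]-q).round(0))
        q=s[0]
    print(n,"rows of",(d/n).round(2).tolist(),(w/n).round(2).tolist(),"q",q.round(0));return p2,R2,q
def now():
    from plant import r
    s=r.get_state();return s["tcp_pos"],Ro.from_euler("xyz",s["eef_rot"],degrees=True),s["joints"]
E
python3 - <<'E'
from kin import *
for side in(16,20,25,30):
  for n in(.018,.07,.11):
    for q in ik(P(-.0175,-.056,n),toolR(35,side),n=12): print(side,n,q.round(0))
S=20
p,R,q=now();print(p,q.round(0))
R2=toolR(35,22)
print(R2.as_matrix()[:,2].round(2))
p,R,q=seg(p,R,P(.03,-.056,.15),R2,q)
p,R,q=seg(p,R,P(-.0175,-.056,.075),R2,q)
p,R,q=seg(p,R,P(-.0175,-.056,.018),R2,q,.5)
p,R,q=seg(p,R,P(-.0175,-.056,.11),R2,q,.7)
Rd=toolR(0,0)
p,R,q=seg(p,R,np.array([.5,.1,.28]),Rd,q)
p,R,q=seg(p,R,np.array([.512,.379,.25]),Rd,q)
p,R,q=seg(p,R,np.array([.512,.379,.045]),Rd,q)
E
```

```text
16 0.018 [ -4.   1. -40. -50. -23.  50.]
16 0.07 [  5.  -9. -45. -36. -22.  30.]
16 0.11 [ 13. -18. -51. -21. -21.   9.]
20 0.018 [-12.   3. -37. -56. -32.  62.]
20 0.07 [ -8.  -6. -39. -48. -33.  49.]
20 0.11 [ -5. -13. -41. -41. -35.  39.]
25 0.018 [-19.   7. -34. -60. -41.  70.]
25 0.07 [-18.  -1. -35. -54. -43.  61.]
25 0.11 [-17.  -8. -36. -50. -46.  54.]
30 0.018 [-24.  10. -32. -61. -48.  76.]
30 0.07 [-24.   3. -33. -57. -51.  69.]
30 0.11 [-24.  -3. -33. -54. -54.  64.]
[ 0.68434155 -0.24927498  0.23318888] [ -3.  23.   4.   4. -69.   1.]
[ 0.54  0.36 -0.76]
11 rows of [-0.94, 0.77, -0.03] [2.2, -2.99, 0.72] q [ -6. -15. -35. -37. -43.  33.]
4 rows of [0.04, -0.0, -0.89] [0.0, 0.0, 0.0] q [-12.  -5. -38. -50. -38.  54.]
4 rows of [0.33, -0.01, -0.47] [0.0, 0.0, 0.0] q [-15.   4. -36. -58. -36.  66.]
5 rows of [-0.42, 0.01, 0.6] [0.0, 0.0, 0.0] q [-10. -10. -39. -45. -40.  46.]
  fast 1 [ 22.  -4.  -4.  22.   7. -37.]
  fast 2 [ 11.   0.   0.  15.  -3. -23.]
6 rows of [0.59, 0.91, 0.77] [-3.44, 5.83, -1.12] q [ 33.   3. -15.   0. -72. -34.]
12 rows of [0.04, 0.93, -0.1] [0.0, 0.0, 0.0] q [ 54.  16.  -2.   0. -71. -55.]
9 rows of [0.0, 0.0, -0.91] [0.0, 0.0, 0.0] q [ 54.  26. -16.  -0. -47. -55.]
```

```bash
python3 -m creep '[[87,-0.94,0.77,0,2.2,-3,0.72],[87,-0.94,0.77,0,2.2,-3,0.72],[87,-0.94,0.77,0,2.2,-3,0.72],[87,-0.94,0.77,0,2.2,-3,0.72],[87,-0.94,0.77,0,2.2,-3,0.72],[87,-0.94,0.77,0,2.2,-3,0.72]]'>/dev/null
python3 -m creep '[[87,-0.94,0.77,-0.06,2.2,-3,0.72],[87,-0.94,0.77,-0.06,2.2,-3,0.72],[87,-0.94,0.77,-0.06,2.2,-3,0.72],[87,-0.94,0.77,-0.06,2.2,-3,0.72],[87,-0.94,0.77,-0.06,2.2,-3,0.72],[87,0,0,0,0,0,0],[87,0,0,0,0,0,0]]'
python3 - <<'E'
from kin import *
from plant import capture
import cv2
R2=toolR(35,22)
p,R,q=now()
p,R,q=seg(p,R,P(-.0175,-.056,.075),R2,q)
p,R,q=seg(p,R,P(-.0175,-.056,.018),R2,q,.5)
a=capture("side")["frame"][120:300,130:370,::-1]
cv2.imwrite("pics/s2.png",cv2.resize(a,(800,600),interpolation=cv2.INTER_CUBIC))
E
```

```text
time_s: 6.47
tcp_pos: [0.4236, -0.035, 0.228]
eef_rot: [-142.4, 17.7, -77.8]
contact_force: [-0.2, 0.1, 0.3]
gripper_width: 0.087
gripper_force: 0.0
4 rows of [0.07, -0.02, -0.92] [0.01, 0.13, -0.01] q [-12.  -5. -38. -50. -38.  54.]
4 rows of [0.33, -0.01, -0.47] [0.0, 0.0, 0.0] q [-15.   4. -36. -58. -36.  66.]
```

View pics/s2.png

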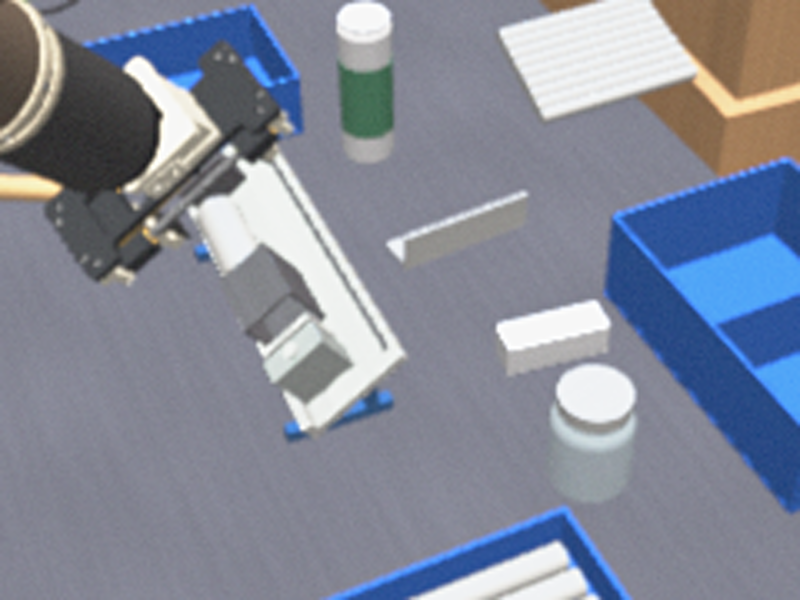

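The jig is seen clear: offcut at about (270,290), jaw (310,360), tube (225,230), and the gripper is above and up-slope of them. Descending.

```bash
python3 -m creep '[[87,0.07,-0.02,-0.92,0,0.13,0],[87,0.07,-0.02,-0.92,0,0.13,0],[87,0.07,-0.02,-0.92,0,0.13,0],[87,0.07,-0.02,-0.92,0,0.13,0],[87,0.33,0,-0.47,0,0,0],[87,0.33,0,-0.47,0,0,0],[87,0,0,0,0,0,0]]'
python3 - <<'E'
from kin import *
from plant import capture,outline_of
import cv2
p,R,q=now();print(((p-P(0,0,0))@np.c_[P(1,0,0)-P(0,0,0),P(0,1,0)-P(0,0,0),P(0,0,1)-P(0,0,0)]).round(4))
p,R,q=seg(p,R,P(-.0175,-.056,.018),toolR(35,22),q,.5)
c=capture("side")
cv2.imwrite("pics/s3.png",cv2.resize(c["frame"][150:270,150:310,::-1],(800,600),interpolation=cv2.INTER_CUBIC))
E
```

```text
time_s: 7.1
tcp_pos: [0.4497, -0.0379, 0.1092]
eef_rot: [-143.4, 17.9, -78.2]
contact_force: [-0.1, -0.4, 0.4]
gripper_width: 0.0873
gripper_force: 0.0
[-0.0177 -0.0563  0.0419]
2 rows of [0.28, 0.0, -0.39] [0.01, -0.23, -0.01] q [-15.   4. -36. -58. -36.  66.]
```

View pics/s3.png

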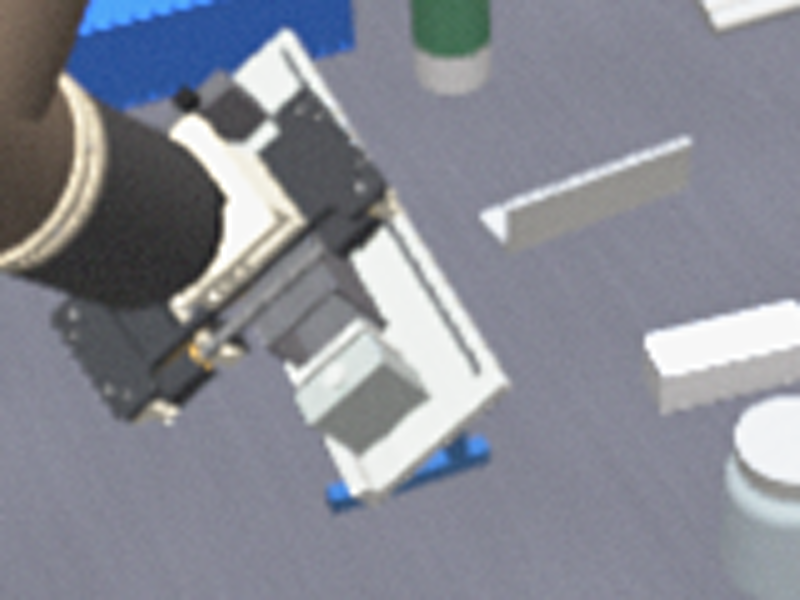

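The fingers straddle the offcut (crop ~300,290) with no contact force. Going on to full depth and gripping.

```bash
python3 -m creep '[[87,0.28,0,-0.39,0,-0.2,0],[87,0.28,0,-0.39,0,-0.2,0],[87,0,0,0,0,0,0],[30,0,0,0,0,0,0],[30,0,0,0,0,0,0],[30,0,0,0,0,0,0],[30,0,0,0,0,0,0],[30,0,0,0,0,0,0]]' 40; python3 -m creep '[[30,0,0,0,0,0,0],[30,0,0,0,0,0,0]]'
```

```text
time_s: 7.82
tcp_pos: [0.4625, -0.0378, 0.0922]
eef_rot: [-142.8, 17.8, -78.0]
contact_force: [-4.4, -0.5, -2.2]
gripper_width: 0.0592
gripper_force: 2.0
time_s: 7.98
tcp_pos: [0.4617, -0.0375, 0.0916]
eef_rot: [-142.9, 17.8, -78.0]
contact_force: [-6.5, 0.4, 4.7]
gripper_width: 0.0544
gripper_force: 40.0
```

```bash
python3 -m creep '[[30,-0.2,0,0.3,0,0,0],[30,-0.42,0,0.6,0,0,0],[30,-0.42,0,0.6,0,0,0],[30,-0.42,0,0.6,0,0,0],[30,-0.2,0,0.6,0,0,0],[30,0,0,0.6,0,0,0],[30,0,0,0,0,0,0]]'
python3 - <<'E'
from kin import *
from plant import capture
import cv2
p,R,q=now()
Rd=toolR(0,22)
p,R,q=seg(p,R,np.array([.5,.07,.28]),Rd,q,.5)
p,R,q=seg(p,R,np.array([.512,.379,.25]),Rd,q)
p,R,q=seg(p,R,np.array([.512,.379,.045]),Rd,q)
c=capture("side")
cv2.imwrite("pics/s4.png",cv2.resize(c["frame"][120:270,110:310,::-1],(800,600),interpolation=cv2.INTER_CUBIC))
E
```

```text
time_s: 8.57
tcp_pos: [0.4219, -0.0381, 0.1769]
eef_rot: [-142.6, 17.6, -77.9]
contact_force: [0.9, 0.0, -3.2]
gripper_width: 0.0549
gripper_force: 40.0
9 rows of [0.35, 0.48, 0.46] [-0.76, 3.67, 1.18] q [ 16.   4.  -9. -18. -75.   0.]
13 rows of [0.04, 0.95, -0.09] [0.0, 0.0, 0.0] q [ 45.  12.  -4. -15. -63. -28.]
9 rows of [0.0, 0.0, -0.91] [0.0, 0.0, 0.0] q [ 44.  24. -15. -21. -41. -18.]
```

View pics/s4.png

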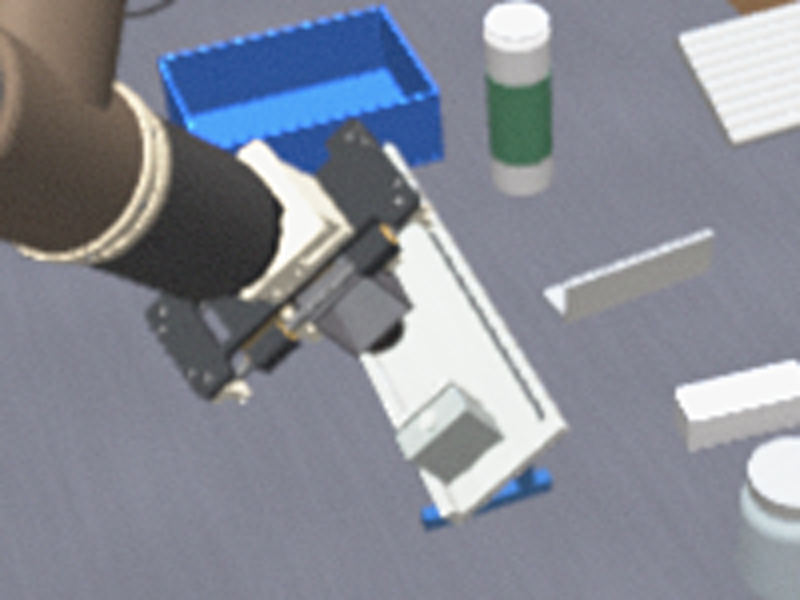

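The offcut (crop ~360,305) is in the gripper, and its place in the jig is empty. Carrying it to the bin.

```bash
python3 -m creep '[[30,0.35,0.48,0.46,-0.76,3.67,1.18],[30,0.35,0.48,0.46,-0.76,3.67,1.18],[30,0.35,0.48,0.46,-0.76,3.67,1.18],[30,0.35,0.48,0.46,-0.76,3.67,1.18],[30,0.35,0.48,0.46,-0.76,3.67,1.18],[30,0.35,0.48,0.46,-0.76,3.67,1.18],[30,0.35,0.48,0.46,-0.76,3.67,1.18],[30,0.35,0.48,0.46,-0.76,3.67,1.18]]' >/dev/null; python3 -m creep '[[30,0.35,0.48,0.46,-0.76,3.67,1.18],[30,0,0.9,0,0,0,0],[30,0,0.9,0,0,0,0],[30,0,0.9,0,0,0,0],[30,0,0.9,0,0,0,0],[30,0,0.9,0,0,0,0],[30,0,0.9,0,0,0,0],[30,0,0.9,0,0,0,0]]' > /dev/null;  python3 -m creep '[[30,0.1,0.95,0,0,0,0],[30,0.1,0.95,0,0,0,0],[30,0.1,0.95,0,0,0,0],[30,0.1,0.95,0,0,0,0],[30,0,0.8,0,0,0,0],[30,0,0,0,0,0,0]]'
python3 - <<'E'
from kin import *
p,R,q=now()
p,R,q=seg(p,R,np.array([.512,.379,.12]),toolR(0,22),q)
p,R,q=seg(p,R,np.array([.512,.379,.034]),toolR(0,22),q,.6)
E
```

```text
time_s: 10.45
tcp_pos: [0.5079, 0.344, 0.2722]
eef_rot: [-178.0, 18.0, -78.2]
contact_force: [1.2, -0.3, -4.5]
gripper_width: 0.0552
gripper_force: 40.0
7 rows of [0.02, 0.2, -0.87] [-0.01, -0.01, 0.02] q [ 45.  18. -13. -18. -49. -22.]
6 rows of [0.0, 0.0, -0.57] [0.0, 0.0, 0.0] q [ 44.  24. -16. -22. -40. -17.]
```

```bash
python3 -m creep '[[30,0.02,0.5,0,0,0,0],[30,0.02,0.5,-0.3,0,0,0],[30,0.02,0.4,-0.87,0,0,0],[30,0.02,0,-0.87,0,0,0],[30,0.02,0,-0.87,0,0,0],[30,0.02,0,-0.87,0,0,0],[30,0,0,-0.87,0,0,0],[30,0,0,-0.87,0,0,0]]' >/dev/null; python3 -m creep '[[30,0,0,-0.87,0,0,0],[30,0,0,-0.87,0,0,0],[30,0,0,-0.87,0,0,0],[30,0,0,-0.87,0,0,0],[30,0,0,-0.6,0,0,0],[30,0,0,0,0,0,0],[30,0,0,0,0,0,0]]'
```

```text
time_s: 11.7
tcp_pos: [0.5115, 0.3754, 0.0345]
eef_rot: [-177.9, 17.9, -78.3]
contact_force: [1.6, 0.4, -3.6]
gripper_width: 0.0544
gripper_force: 40.0
```

```bash
python3 -m creep '[[80,0,0,0,0,0,0],[80,0,0,0,0,0,0],[80,0,0,0,0,0,0],[80,0,0,0,0,0,0],[80,0,0,0.3,0,0,0],[80,0,0,0.6,0,0,0],[80,0,0,0.9,0,0,0],[80,0,0,0.9,0,0,0]]'; python3 -m creep '[[40,0,0,0.9,0,0,0],[10,0,0,0.9,0,0,0],[0,0,0,0.9,0,0,0],[0,0,0,0.9,0,0,0],[0,0,0,0.9,0,0,0],[0,0,0,0.9,0,0,0],[0,0,0,0,0,0,0]]'
python3 - <<'E'
from kin import *
# push pose feasibility: shut fingers behind jaw; back face at pad-.042
for side in(-20,0,15,22,30):
 for tilt in (0,15,25,35):
  out=[]
  for y in(-.165,-.12,-.08,-.03,.02):
    s=ik(P(-.012,y,.025),toolR(tilt,side),n=6); out.append(s[0].round(0).astype(int).tolist() if s else 0)
  print(side,tilt,out)
E
```

```text
time_s: 12.37
tcp_pos: [0.5117, 0.3756, 0.1047]
eef_rot: [-177.7, 17.9, -78.3]
contact_force: [0.4, 0.0, 0.4]
gripper_width: 0.0798
gripper_force: 0.0
time_s: 12.95
tcp_pos: [0.5137, 0.3768, 0.2454]
eef_rot: [-177.2, 18.1, -78.1]
contact_force: [0.1, 0.7, 0.9]
gripper_width: 0.039
gripper_force: 0.0
-20 0 [[17, 10, -43, 21, -46, -46], [23, 10, -42, 19, -47, -50], [28, 11, -41, 18, -49, -54], [33, 11, -40, 16, -51, -58], [39, 13, -38, 14, -52, -61]]
-20 15 [0, 0, 0, 0, [44, 6, -56, 38, -39, -87]]
-20 25 [0, 0, 0, 0, 0]
-20 35 [0, 0, 0, 0, 0]
0 0 [[6, 10, -33, 0, -47, -7], [11, 9, -34, 0, -47, -13], [17, 9, -35, 0, -47, -18], [23, 8, -35, 0, -47, -24], [29, 9, -35, 0, -47, -30]]
0 15 [[7, 2, -46, 5, -27, -13], [15, 1, -50, 9, -25, -24], [21, 0, -52, 13, -25, -34], [28, 0, -54, 18, -24, -45], [35, 0, -55, 21, -25, -55]]
0 25 [0, 0, 0, 0, 0]
0 35 [0, 0, 0, 0, 0]
15 0 [[-5, 14, -23, -15, -56, 21], [0, 12, -25, -15, -54, 16], [5, 11, -26, -15, -53, 12], [12, 10, -28, -16, -52, 6], [18, 10, -28, -16, -50, -1]]
15 15 [[-9, 8, -30, -24, -43, 31], [-2, 6, -32, -23, -40, 24], [4, 4, -35, -21, -
[... 847 characters left out ...]
0], [-19, 5, -34, -56, -38, 66], [-9, 2, -37, -57, -32, 59], [2, 0, -39, -55, -25, 50]]
30 0 [[-14, 20, -14, -25, -68, 42], [-10, 18, -16, -26, -66, 39], [-5, 16, -18, -27, -64, 35], [0, 15, -20, -28, -62, 31], [6, 14, -21, -29, -59, 26]]
30 15 [[-22, 16, -19, -36, -60, 54], [-17, 13, -22, -37, -57, 51], [-12, 12, -24, -37, -55, 47], [-5, 10, -26, -38, -51, 42], [2, 8, -28, -39, -47, 37]]
30 25 [[-28, 14, -22, -45, -58, 65], [-23, 12, -25, -46, -54, 63], [-18, 10, -27, -47, -51, 59], [-11, 8, -30, -49, -47, 55], [-4, 6, -32, -49, -42, 49]]
30 35 [[-36, 15, -24, -56, -57, 79], [-32, 12, -27, -58, -54, 77], [-27, 10, -30, -59, -51, 75], [-20, 8, -33, -62, -46, 72], [-13, 6, -35, -64, -41, 69]]
```

Run:
```python
from kin import *
from plant import capture,outline_of,search_frame
import cv2
S=capture("scene");D=capture("side")
a=cv2.resize(S["frame"][80:230,150:410,::-1],(800,462)[:2]);
cv2.imwrite("pics/s5.png",cv2.resize(np.hstack([S["frame"][85:235,160:410,::-1],D["frame"][115:265,140:290,::-1]]),(800,300),interpolation=cv2.INTER_CUBIC))
for n,c in(("S",S),("D",D)):
  for t in("offcut","tube","jaw"): print(n,t,[(np.round(d["bbox"]).tolist(),round(d["conf"],2)) for d in search_frame(c,t)[:2]])
```

```text
S offcut [([331.0, 110.0, 362.0, 146.0], 0.87)]
S tube [([230.0, 135.0, 265.0, 168.0], 0.85)]
S jaw []
D offcut [([175.0, 138.0, 196.0, 155.0], 0.55), ([277.0, 213.0, 314.0, 232.0], 0.27)]
D tube [([191.0, 182.0, 211.0, 209.0], 0.66)]
D jaw [([205.0, 214.0, 236.0, 243.0], 0.68)]
```

View pics/s5.png

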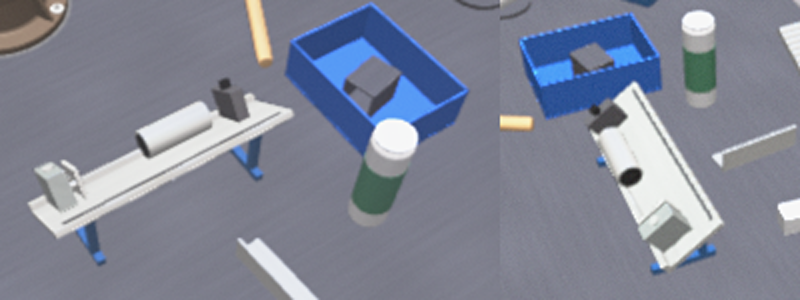

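The scrap bin holds the offcut (left view ~372,85), and the tube lies in the jig with the stop beyond it. Next is pushing the jaw from behind with shut fingers.

Run:
```python
from kin import *
p,R,q=now();R2=toolR(15,15)
p,R,q=seg(p,R,np.array([.45,0.1,.26]),R2,q,.95)
p,R,q=seg(p,R,P(-.012,-.170,.14),R2,q,.95)
p,R,q=seg(p,R,P(-.012,-.170,.026),R2,q,.7)
Yw=P(0,1,0)-P(0,0,0);print(Yw)
p,R,q=seg(p,R,P(-.012,0.01,.026),R2,q,.2)
```

```text
12 rows of [-0.2, -0.92, 0.08] [-0.28, -1.17, -0.64] q [ 34. -12. -32.  -5. -51. -26.]
11 rows of [-0.2, -0.91, -0.24] [0.0, 0.0, 0.0] q [-11.  -5. -29. -20. -55.  27.]
6 rows of [0.44, -0.01, -0.62] [0.0, 0.0, 0.0] q [-10.   8. -29. -24. -43.  32.]
[0.01902294 0.99981905 0.        ]
36 rows of [0.0, 0.2, 0.0] [0.0, 0.0, 0.0] q [ 20.   2. -40. -16. -31.  -2.]
```

```bash
python3 -m creep '[[0,-0.2,-0.92,0.08,-0.28,-1.17,-0.64],[0,-0.2,-0.92,0.08,-0.28,-1.17,-0.64],[0,-0.2,-0.92,0.08,-0.28,-1.17,-0.64],[0,-0.2,-0.92,0.08,-0.28,-1.17,-0.64],[0,-0.2,-0.92,0.08,-0.28,-1.17,-0.64],[0,-0.2,-0.92,0.08,-0.28,-1.17,-0.64]]' 30 >/dev/null; python3 -m creep '[[0,-0.2,-0.92,0.08,-0.28,-1.17,-0.64],[0,-0.2,-0.92,0.08,-0.28,-1.17,-0.64],[0,-0.2,-0.92,0.08,-0.28,-1.17,-0.64],[0,-0.2,-0.92,0.08,-0.28,-1.17,-0.64],[0,-0.2,-0.92,0.08,-0.28,-1.17,-0.64],[0,-0.2,-0.92,0.08,-0.28,-1.17,-0.64]]' >/dev/null; python3 -m creep '[[0,-0.2,-0.91,0,0,0,0],[0,-0.2,-0.91,0,0,0,0],[0,-0.2,-0.91,0,0,0,0],[0,-0.2,-0.91,0,0,0,0],[0,-0.2,-0.91,0,0,0,0],[0,-0.2,-0.91,0,0,0,0],[0,-0.2,-0.91,0,0,0,0],[0,-0.2,-0.91,0,0,0,0]]' >/dev/null; python3 -m creep '[[0,-0.2,-0.91,0,0,0,0],[0,-0.2,-0.91,0,0,0,0],[0,-0.2,-0.91,0,0,0,0],[0,0,0,0,0,0,0]]'
python3 - <<'E'
from kin import *
p,R,q=now();R2=toolR(15,15)
p,R,q=seg(p,R,P(-.012,-.170,.10),R2,q,.9)
p,R,q=seg(p,R,P(-.012,-.170,.026),R2,q,.5)
E
```

```text
time_s: 15.35
tcp_pos: [0.3961, -0.1534, 0.2618]
eef_rot: [-164.1, 12.2, -82.5]
contact_force: [0.2, -0.9, -0.1]
gripper_width: 0.0004
gripper_force: 0.0
5 rows of [0.18, 0.02, -0.81] [0.0, -0.01, 0.04] q [-10.  -1. -30. -21. -51.  28.]
5 rows of [0.34, -0.01, -0.48] [0.0, 0.0, 0.0] q [-10.   8. -29. -24. -43.  32.]
```

```bash
python3 -m creep '[[0,0.18,0.02,-0.81,0,0,0],[0,0.18,0.02,-0.81,0,0,0],[0,0.18,0.02,-0.81,0,0,0],[0,0.18,0.02,-0.81,0,0,0],[0,0.18,0.02,-0.81,0,0,0],[0,0,0,0,0,0,0]]'; python3 -m creep '[[0,0.34,0,-0.48,0,0,0],[0,0.34,0,-0.48,0,0,0],[0,0.34,0,-0.48,0,0,0],[0,0.34,0,-0.48,0,0,0],[0,0.34,0,-0.48,0,0,0],[0,0,0,0,0,0,0]]'
python3 - <<'E'
from plant import capture
import cv2
c=capture("side")["frame"];cv2.imwrite("pics/s6.png",cv2.resize(c[150:270,150:310,::-1],(640,480),interpolation=cv2.INTER_CUBIC))
E
```

```text
time_s: 15.85
tcp_pos: [0.4175, -0.1469, 0.1572]
eef_rot: [-164.4, 12.4, -82.5]
contact_force: [-1.4, 0.2, -1.0]
gripper_width: 0.0002
gripper_force: 0.0
time_s: 16.35
tcp_pos: [0.4624, -0.148, 0.1001]
eef_rot: [-164.1, 12.3, -82.4]
contact_force: [0.8, -0.8, -0.9]
gripper_width: 0.0004
gripper_force: 0.8
```

View pics/s6.png

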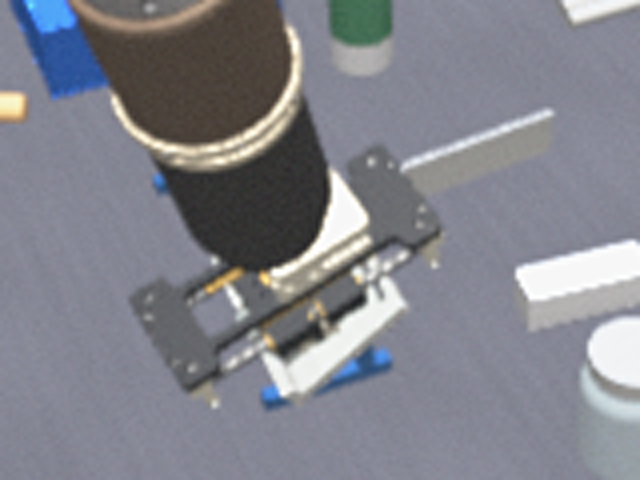

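The shut fingers are behind the jaw (crop ~310,320), with no contact yet. Pushing in stages and watching the force.

```bash
python3 -m creep '[[0,0,0.15,0,0,0,0],[0,0,0.15,0,0,0,0],[0,0,0.15,0,0,0,0],[0,0,0.15,0,0,0,0],[0,0,0.15,0,0,0,0],[0,0.01,0.15,0,0,0,0],[0,0.01,0.15,0,0,0,0],[0,0,0.15,0,0,0,0]]'; python3 -m creep '[[0,0,0.2,0,0,0,0],[0,0.01,0.2,0,0,0,0],[0,0,0.2,0,0,0,0],[0,0.01,0.2,0,0,0,0],[0,0,0.2,0,0,0,0],[0,0,0.2,0,0,0,0],[0,0.01,0.2,0,0,0,0],[0,0,0.2,0,0,0,0]]'
```

```text
time_s: 17.07
tcp_pos: [0.4623, -0.1195, 0.1025]
eef_rot: [-163.9, 12.1, -82.4]
contact_force: [1.5, -10.8, -5.7]
gripper_width: 0.0009
gripper_force: 5.2
time_s: 17.73
tcp_pos: [0.4632, -0.0796, 0.1024]
eef_rot: [-163.9, 12.1, -82.4]
contact_force: [2.5, -12.2, -5.4]
gripper_width: 0.0002
gripper_force: 6.0
```

```bash
python3 -m creep '[[0,0,0.2,0,0,0,0],[0,0.01,0.2,0,0,0,0],[0,0,0.2,0,0,0,0],[0,0.01,0.2,0,0,0,0]]';python3 -m creep '[[0,0,0.2,0,0,0,0],[0,0,0.15,0,0,0,0],[0,0.01,0.1,0,0,0,0],[0,0,0.1,0,0,0,0]]'
```

```text
time_s: 18.07
tcp_pos: [0.4637, -0.0595, 0.1025]
eef_rot: [-163.9, 12.1, -82.4]
contact_force: [2.9, -11.9, -5.5]
gripper_width: 0.0
gripper_force: 6.0
time_s: 18.4
tcp_pos: [0.4639, -0.0453, 0.1025]
eef_rot: [-163.9, 12.1, -82.4]
contact_force: [3.0, -8.9, -4.7]
gripper_width: 0.0005
gripper_force: 4.5
```

```bash
python3 -m creep '[[0,0,0.1,0,0,0,0],[0,0,0.1,0,0,0,0],[0,0.01,0.1,0,0,0,0],[0,0,0.1,0,0,0,0]]';python3 -m creep '[[0,0,0.1,0,0,0,0],[0,0,0.1,0,0,0,0],[0,0.01,0.1,0,0,0,0],[0,0,0.1,0,0,0,0]]'
```

```text
time_s: 18.73
tcp_pos: [0.4642, -0.0355, 0.1025]
eef_rot: [-163.9, 12.1, -82.4]
contact_force: [2.4, -9.9, -3.7]
gripper_width: 0.0004
gripper_force: 5.1
time_s: 19.07
tcp_pos: [0.4644, -0.0255, 0.1025]
eef_rot: [-163.9, 12.1, -82.4]
contact_force: [2.8, -10.4, -3.8]
gripper_width: 0.0003
gripper_force: 5.1
```

Run:
```python
from kin import *
from plant import capture,search_frame
import cv2
for n in("scene","side"):
    c=capture(n);o=[(np.round(d["bbox"],1).tolist(),round(d["conf"],2)) for t in("tube","jaw") for d in search_frame(c,t)[:1]];print(n,o)
    if n=="scene": cv2.imwrite("pics/s7.png",cv2.resize(c["frame"][110:230,160:320,::-1],(800,600),interpolation=cv2.INTER_CUBIC))
```

```text
scene [([243.7, 131.6, 271.0, 160.2], 0.61), ([227.5, 156.2, 241.2, 166.9], 0.62)]
side [([195.5, 203.0, 212.3, 214.1], 0.37)]
```

View pics/s7.png

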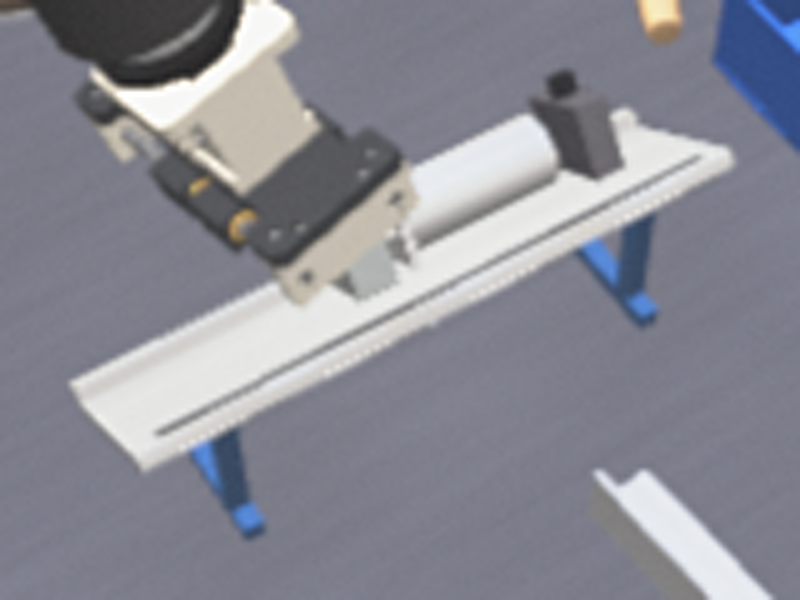

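The pad (crop ~400,245) is at the tube, whose far end (550,165) is almost on the stop. Now in fine steps.

```bash
for i in 1; do python3 -m creep '[[0,0,0.05,0,0,0,0],[0,0,0.05,0,0,0,0],[0,0,0.05,0,0,0,0]]'; python3 -m creep '[[0,0,0.05,0,0,0,0],[0,0,0.05,0,0,0,0],[0,0,0.05,0,0,0,0]]'; done | grep -E "tcp_pos|contact"
```

```text
tcp_pos: [0.4644, -0.0216, 0.1025]
contact_force: [3.4, -8.8, -3.1]
tcp_pos: [0.4645, -0.0178, 0.1025]
contact_force: [3.3, -8.4, -4.3]
```

```bash
for i in 1; do python3 -m creep '[[0,0,0.05,0,0,0,0],[0,0,0.05,0,0,0,0],[0,0,0.05,0,0,0,0]]'; python3 -m creep '[[0,0,0.05,0,0,0,0],[0,0,0.05,0,0,0,0],[0,0,0.05,0,0,0,0]]'; done | grep -E "tcp_pos|contact"
```

```text
tcp_pos: [0.4646, -0.0142, 0.1025]
contact_force: [4.3, -12.3, -4.8]
tcp_pos: [0.4647, -0.0111, 0.1025]
contact_force: [5.1, -16.7, -4.9]
```

```bash
(python3 -m creep '[[0,0,0.03,0,0,0,0],[0,0,0.03,0,0,0,0]]'; python3 -m creep '[[0,0,0.03,0,0,0,0],[0,0,0.02,0,0,0,0]]';python3 -m creep '[[0,0,0,0,0,0,0],[0,0,0,0,0,0,0]]') | grep -E "tcp_pos|contact"
```

```text
tcp_pos: [0.4647, -0.01, 0.1025]
contact_force: [4.9, -19.3, -5.3]
tcp_pos: [0.4647, -0.009, 0.1025]
contact_force: [5.2, -20.5, -4.2]
tcp_pos: [0.4647, -0.009, 0.1025]
contact_force: [5.3, -19.9, -4.8]
```

```bash
(python3 -m creep '[[0,0,0.02,0,0,0,0],[0,0,0.02,0,0,0,0]]'; python3 -m creep '[[0,0,0,0,0,0,0],[0,0,0,0,0,0,0],[0,0,0,0,0,0,0]]') | grep -E "tcp_pos|contact"
```

```text
tcp_pos: [0.4647, -0.0082, 0.1025]
contact_force: [4.9, -22.4, -3.8]
tcp_pos: [0.4647, -0.0082, 0.1025]
contact_force: [4.5, -21.3, -4.0]
```

```bash
python3 -m creep '[[0,0,-0.05,0,0,0,0],[0,0,-0.2,0,0,0,0],[0,0,-0.4,0,0,0,0],[0,0,-0.4,0,0,0,0],[0,-0.35,0,0.5,0,0,0],[0,-0.35,0,0.6,0,0,0],[0,-0.35,0,0.8,0,0,0],[0,-0.2,0,0.9,0,0,0]]' | grep -E "time|tcp_pos|contact"; python3 -m creep '[[0,0,-0.3,0.9,0,0,0],[0,0,-0.7,0.9,0,0,0],[0,0,-0.9,0.5,0,0,0],[0,0,-0.9,0,0,0,0],[0,0,-0.9,0,0,0,0],[0,0,-0.9,0,0,0,0],[0,0,-0.9,0,0,0,0],[0,0,0,0,0,0,0]]'| grep -E "time|tcp_pos|contact"
python3 - <<'E'
from plant import capture
import cv2,numpy as np
S=capture("scene");D=capture("side")
cv2.imwrite("pics/s8.png",cv2.resize(np.hstack([S["frame"][95:215,170:380,::-1],D["frame"][130:250,150:270,::-1]]),(800,291),interpolation=cv2.INTER_CUBIC))
E
```

```text
time_s: 21.95
tcp_pos: [0.431, -0.032, 0.1722]
contact_force: [0.9, 0.9, -0.6]
time_s: 22.62
tcp_pos: [0.4327, -0.172, 0.2298]
contact_force: [-0.4, 0.3, 0.5]
```

View pics/s8.png

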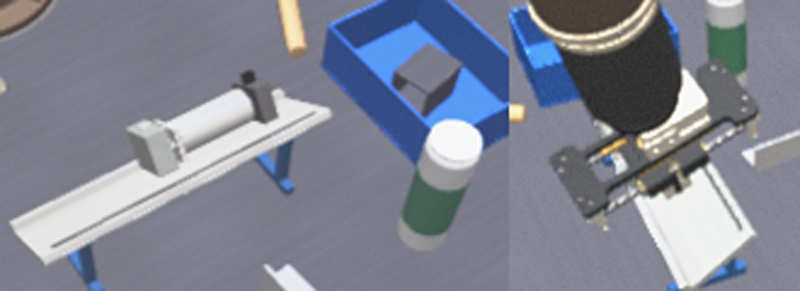

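The left view shows the jaw (155,145) tight on the tube, the tube against the stop (260,100) along the ledge, and the offcut in the bin (428,78). The arm is clear of everything.

```bash
python3 -c "
from plant import close_job;print(close_job())"
```

```text
the job is handed in; nothing more can be done
None
```

The job is handed in at about 23 s: the offcut is in the scrap bin, and the jaw was pressed at about 22 N, leaving the tube clamped against the stop on the ledge; the spray can, jar, angle iron and bar were not touched.

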